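Lock a plug-in module into its push-push bay

TASK

Put the slim plug-in module upright into the empty middle bay of the control box, then press it all the way down against the stop, gently, and leave it locked down. The bay is push-push, like a retractable pen, and you cannot see which state its spring carriage was left in: after each full press feel whether the module stayed down, and if it came back up press it again. Leave the other things on the bench where they are.

Things in the scene. Friction and masses are not known exactly. Their poses are not given: they have to be found in the camera images.
- module: Slim black plug-in module, 0.12 kg, loose, upright on the bench. Origin: centre of underside; z up, long side along y. Lower body 26 (x) by 40 (y), 45 mm high; above it a flange 34 by 48, 5 mm thick; above that a grip block 20 (x) by 34 (y), from 50 to 80 mm above the underside, flat on top. Grip the block across x. A half turn about z makes no difference.
- bay: Control box, fixed, grey with aluminium top, 110 (x) by 280 (y) by 75 mm high. Origin: on the bench under the centre of the empty middle bay; z up; the bays are in a row along y. The outer bays, 95 mm either side along y, hold fixed modules like the loose one, their tops 120 mm above the bench.
- bay_mouth (a point): Centre of the middle bay's mouth, 75 mm above the bench. The bay is an upright well, 29 (box x) by 43 (box y) mm, flared at 45 degrees over its top 8 mm (mouth 45 by 59 mm). The module just stands loose in it on a spring carriage and must not be pushed into it with more than 30 N.
- bay_stop (a point): Middle of the module's underside when at the hard stop, 34 mm above the bench. The hidden carriage rests with it 20 mm higher (raised) or 10 mm higher (locked); at random at the start. Pressing to within 2 mm of the stop and letting go swaps the two; shorter presses may not. It takes 3 N when raised, growing to 7 N just above the stop; hitting the stop faster than 15 mm/s is too hard.
- wide_module: Bystander: a square, wider black module 52 by 52 by 53 mm high, which does not fit the bay. Origin: centre of its underside.
- coil: Bystander: a round black solenoid coil, 44 mm across, 45 mm high, with a 16 mm steel stub up to 63 mm. Origin: centre of its underside.
- bearing: Bystander: a steel bearing ring, 52 mm across, 15 mm high. Origin: centre of its underside.
- wrench: Bystander: a wrench lying flat. Origin on its underside.
- screwdriver: Bystander: a screwdriver lying flat. Origin on its underside.
- fitting: Bystander: a small brass fitting, 28 mm across, 30 mm high. Origin: centre of its underside.
There are look-alikes about, which are no part of the job. What is shaped like the module but red or white is not meant.

How it is judged:
By the outcome, as a careful person would: the job done as asked, in the order asked, and still so for the second after the job is handed in, with the robot touching nothing.
It also fails if it takes over 58 s, if anything falls off the work surface, if the arm or the gripper's body presses on something with over 40 N, if the wrist force passes 120 N, or if a joint passes its speed limit or range.

ROBOT

A 6-joint arm with a two-finger parallel gripper is mounted at the origin on the work surface. World frame = base frame: x ahead of the robot, y to its left, z up, the work surface at z = 0. Lengths are in m, angles in rad, forces in N, time in s.
With the tool pointing down it reaches from about 0.375 to 0.9 m from the base axis. Payload 3.1 kg.
Tool frame: the origin (TCP) lies at the very end of the fingers, on their centre line; the grasp point (between the pads) lies 19 mm behind it (manip.hold_point_z is the distance from the TCP to the grasp point, in m); y points along the fingers, z is the direction in which the jaws open and shut, and the axes are right-handed (so a half turn about y gives the same grasp; the last joint's range is limited). The gripper opens to 85 mm and grips with 20 to 120 N. Pads are 22 mm wide; open, the fingers measure 114 mm over their backs; the gripper's body (76 mm by 85 mm) begins 54 mm behind the grasp point. The pads swing forward as they close: fully open they stand 13 mm farther back than shut.
Start: joints at [-0.178, 0.527, 1.433, -0, 1.181, -0.178], TCP at [0.625, 0, 0.231] pointing down, gripper open.
Joint ranges: [-3.08, 3.08], [-0.75, 2.2], [0.22, 2.44], [-1.43, 4.57], [0, 2.65], [-2.85, 2.85]. Speed limits (rad/s): [2.79, 2.79, 3.14, 3.14, 3.14, 3.14].

INTERFACE

Orientations are given as a unit quaternion [x, y, z, w].
In Python, from station import manip, eyes, workorder gives the robot as it stands. The module is installed in compiled form; this text tells all that it offers.
- The arm moves only by the shell command python3 -m jog 'ROWS' [OPENING] [FORCE]. ROWS is JSON, a list of rows, each a list of 2 entries, a list of its own where there are three numbers: the shift along the tool's x, y, z in cm, then the turn about the tool's y in rad. A call has 1 to 20 rows; each row is the pose to reach, as a shift and turn from the pose commanded when the call began, along the tool's axes at that moment; what a row does not reach only later rows make up. A row lasts 1/12 s, in which the tool goes at most 41.7 mm and 7.16 degrees, less where a joint would pass 70% of its speed; a pose out of reach is approached as far as the arm can. A call with a gripper value outside its range is refused whole. OPENING is the finger opening in cm, from 0 to 8.54, set as the call begins (- or left out, the last holds). The fingers move at their own pace and stop on an object; FORCE is the grip in N (left out, the last holds). Time passes only in rows, so rows that repeat a pose let the fingers close. It gives the time, the measured TCP pose, the force and the opening at its end, in the units of the state.
- manip.sense(): the state, without advancing time (a new reading comes with each control period).
- eyes.snapshot(name): name is "scene" or "side" or "wrist"; returns a dict with "frame" (384x512x3 uint8, red, green, blue), "vfov" (degrees; the focal length in pixels is half the picture's height over the tangent of half this angle, whatever the lens; pixels are square), "cx", "cy" (the principal point, pixels), "rvec" (rotation vector, rad) and "tvec" (3), from world to camera coordinates, as OpenCV has them. Camera axes: x right, y down, z forward; pixel columns grow to the right and rows downward; lengths in m; the calibration is good to about 2 mm. The wrist camera is an equidistant fisheye: a pixel r from the principal point sees the ray r / f radians off the axis. A picture is of the moment at which its call begins. There is no depth.
- workorder.sign_off(): hands the job in, once; it reports no verdict.
The state is a dict: "t": time; "q": joint angles; "qd": joint speeds; "tau": joint torques, N m; "tcp_pos": TCP position; "tool_rot": TCP orientation; "force": force on the tool from outside, world axes, zero at the start; "ft_torque": the same for the moment, N m; "finger_gap": opening from 0.0 (shut) to 1.0 (fully open).
Only numpy, scipy, OpenCV 4.12 (cv2) and the standard library are available. Lean on these libraries where they do the work, as an engineer would, in place of code of your own. Each camera call takes 0.05 s, during which the arm holds its last target. There are 200 camera calls.

## Working session

There is one attempt and no reset: what is moved stays moved. The work goes in short steps, Python scripts to look and compute and a shell command to move; the robot and the scene stay as the last step left them, time stands still between calls to the robot, and variables do not carry over. Pictures are saved under pics/ and viewed, about 8 in all and at most 12, crops included, and the job is handed in when it is done.

```bash
mkdir -p pics
cat > h.py <<'E'
import numpy as np, cv2, pickle
from scipy.spatial.transform import Rotation as R
from station import manip, eyes, workorder
def snap(n,tag):
    s=eyes.snapshot(n); pickle.dump(s,open(f'pics/{tag}.pkl','wb')); cv2.imwrite(f'pics/{tag}.png',s['frame'][:,:,::-1]); return s
def load(tag): return pickle.load(open(f'pics/{tag}.pkl','rb'))
def ray(s,u,v,fish=False):
    f=s['frame'].shape[0]/2/np.tan(np.radians(s['vfov'])/2)
    a,b=(u-s['cx'])/f,(v-s['cy'])/f
    if fish:
        r=np.hypot(a,b); d=np.array([a/r*np.sin(r),b/r*np.sin(r),np.cos(r)]) if r>1e-9 else np.array([0,0,1.])
    else: d=np.array([a,b,1.])
    M=cv2.Rodrigues(np.array(s['rvec'],float))[0]; t=np.array(s['tvec'],float).ravel()
    return -M.T@t, M.T@d
def onplane(s,u,v,z,fish=False):
    o,d=ray(s,u,v,fish); return o+d*(z-o[2])/d[2]
def proj(s,p,fish=False):
    f=s['frame'].shape[0]/2/np.tan(np.radians(s['vfov'])/2)
    M=cv2.Rodrigues(np.array(s['rvec'],float))[0]; c=M@np.array(p)+np.array(s['tvec'],float).ravel()
    if fish:
        r=np.hypot(c[0],c[1]); k=np.arctan2(r,c[2])/max(r,1e-9); return f*k*c[0]+s['cx'],f*k*c[1]+s['cy']
    return f*c[0]/c[2]+s['cx'],f*c[1]/c[2]+s['cy']
E
python3 - <<'E'
from h import *
im=[]
for n in('scene','side','wrist'):
    s=snap(n,n+'0'); im.append(s['frame']); print(n,s['vfov'],s['cx'],s['cy'],ray(s,s['cx'],s['cy']))
st=manip.sense(); print(st, manip.hold_point_z); print(R.from_quat(st['tool_rot']).as_matrix().round(3))
E
```

```text
scene 52.728805615790066 257.13879425155466 185.00454550767404 (array([ 1.24896797, -0.36023459,  0.69340211]), array([-0.69159843,  0.38166033, -0.61321041]))
side 54.19119920435935 252.61920728633999 186.88979435239415 (array([0.33651977, 0.9578692 , 0.81570403]), array([ 0.16009224, -0.76294788, -0.6263234 ]))
wrist 65.70646984690485 253.28197037273222 194.6363747983638 (array([0.62425873, 0.07363155, 0.37188001]), array([-0.00178348, -0.28664718, -0.95803456]))
{'t': 0.15, 'q': array([-1.78489066e-01,  5.28270949e-01,  1.43362269e+00, -2.10848113e-05,
        1.18139982e+00, -1.78507140e-01]), 'qd': array([-1.12815029e-03, -3.95992375e-03, -4.18378065e-03,  2.75007815e-05,
       -1.03722121e-03, -2.41167870e-03]), 'tau': array([ 1.17890530e-03, -4.42742836e+01, -1.78276026e+01, -2.15643640e-04,
        5.61750654e-03, -9.84718270e-06]), 'tcp_pos': array([6.24443028e-01, 1.30898879e-04, 2.30542481e-01]), 'tool_rot': array([-0.50035496,  0.5004833 , -0.49950329,  0.49965773]), 'force': array([-0.18293462, -0.22059078,  0.09400432]), 'ft_torque': array([-0.03197103,  0.03913943, -0.0445307 ]), 'finger_gap': 1.0030649074239761} 0.0187
[[ 0.    -0.002  1.   ]
 [-1.     0.     0.   ]
 [-0.    -1.    -0.002]]
```

View pics/scene0.png

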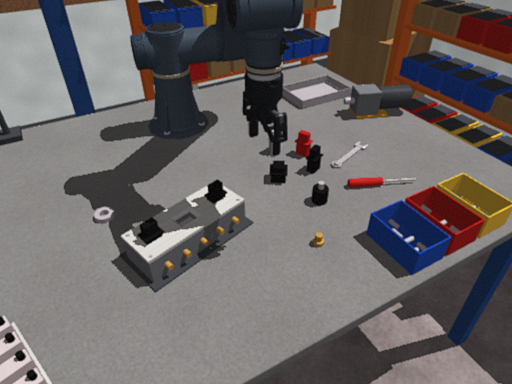

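View pics/wrist0.png

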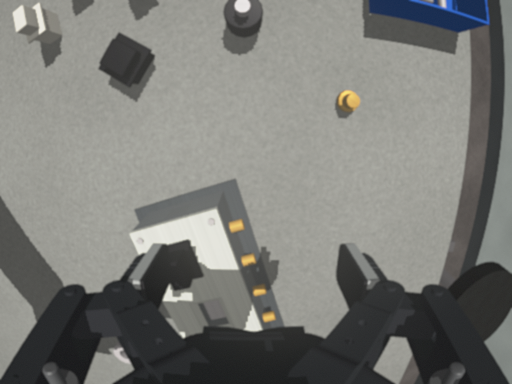

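The scene view shows four candidates: the slim black module at (314,158), the red look-alike at (304,143), the wide module at (279,171) and the coil at (320,192). The wrist view adds a white look-alike at (35,20). The black one at (314,158) fits because it is slim, black and has a flange and grip block. I'll confirm it in an enlarged crop. The box's middle bay is at about (186,217).

Run:
```python
from h import *
a=load('scene0')['frame'];b=load('side0')['frame']
up=lambda i,k:cv2.resize(i,None,fx=k,fy=k,interpolation=cv2.INTER_CUBIC)
A=up(a[120:220,250:350],3.9)[:290,:390]; B=up(a[170:285,110:255],2.7)[:300,:390]
cv2.imwrite('pics/m1.png',np.vstack([A,cv2.copyMakeBorder(B,0,0,0,390-B.shape[1],cv2.BORDER_CONSTANT)])[:,:,::-1])
```

```text
(no output)
```

View pics/m1.png

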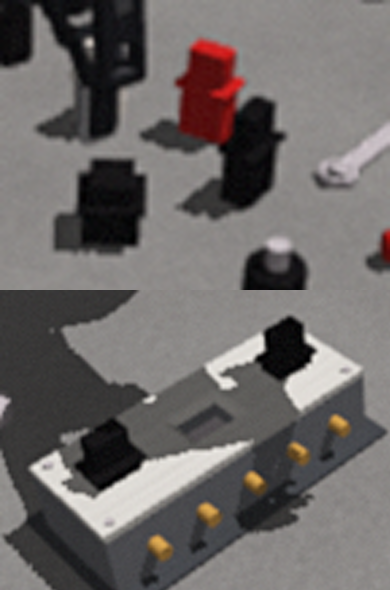

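View pics/side0.png

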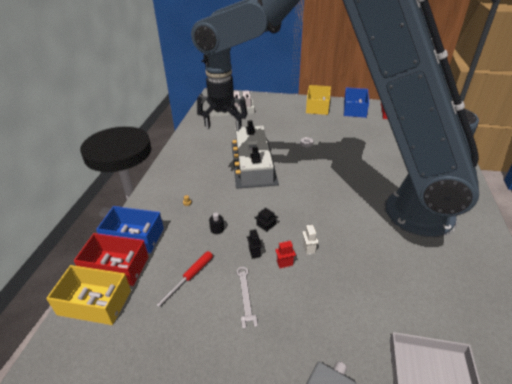

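The crops confirm it: the slim black module with flange and grip block is at scene (314,158) and side (255,243). Red and white look-alikes stand next to it. The bay well is visible at scene (186,218).

Run:
```python
from h import *
s=load('scene0');d=load('side0')
print('mod top',onplane(s,317.2,146.2,.08),onplane(d,254,232,.08),'bot',onplane(s,313.3,171.3,0),onplane(d,254.5,256,0))
print('mouth',onplane(s,186,218,.075))
for c in((28,468),(105,538),(365,372)):
    print('corner',onplane(s,110+c[0]/2.7,170+(c[1]-290)/2.7,.075))
w=load('wrist0')
for p in((130,233),(219,209)): print('wrist corner',onplane(w,*p,.075,True))
print('red',onplane(s,304,153,0),'white wr',onplane(w,35,20,.05,True))
```

```text
mod top [0.48246973 0.2670437  0.08      ] [0.48347791 0.25350818 0.08      ] bot [0.49288789 0.25328022 0.        ] [0.4803923  0.26907971 0.        ]
mouth [ 0.57847585 -0.18221844  0.075     ]
corner [ 0.56100281 -0.33121107  0.075     ]
corner [ 0.6666193  -0.29798065  0.075     ]
corner [ 0.5909042  -0.03137735  0.075     ]
wrist corner [ 0.48047193 -0.06196675  0.075     ]
wrist corner [ 0.5872641  -0.03119899  0.075     ]
red [0.39467017 0.28700144 0.        ] white wr [0.33675731 0.21625634 0.05      ]
```

```bash
python3 -m jog '[[[-4,0,-3],0],[[-8,0,-6],0],[[-12,0,-9],0],[[-15,0,-11.5],0],[[-18.5,0,-14],0],[[-18.5,0,-14],0],[[-18.5,0,-14],0]]'
python3 - <<'E'
from h import *
s=snap('wrist','w1'); print(manip.sense()['tcp_pos'],ray(s,s['cx'],s['cy']),proj(s,[.484,.26,.08],True))
cv2.imwrite('pics/w1b.png',cv2.resize(s['frame'][:,:,::-1],(768,576)))
E
```

```text
t: 0.73
tcp_pos: [0.4804, 0.1883, 0.231]
tool_rot: [0.502, -0.5, 0.497, -0.5]
force: [0.5, -0.9, -0.4]
finger_gap: 1.002
[0.48288671 0.18679693 0.23123125] (array([0.48026474, 0.26174622, 0.37248354]), array([-0.00259748, -0.28609038, -0.95819912])) (np.float64(258.4646061773821), np.float64(110.18321955688262))
```

View pics/w1b.png

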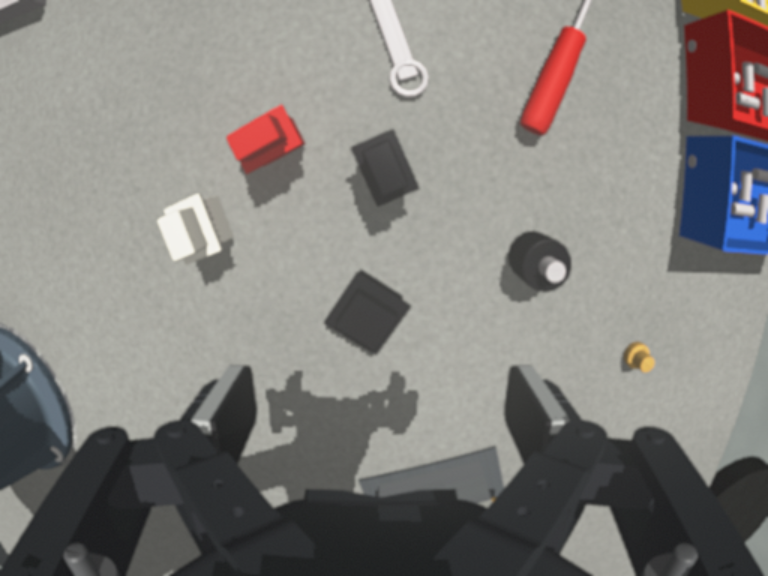

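The wrist view (enlarged 1.5x) shows the slim module at (385,167). The red look-alike is at (265,138), the white at (190,228), the wide module at (368,312) and the coil at (540,262). I'll measure the module's flange outline.

Run:
```python
from h import *
s=load('w1'); g=s['frame'].max(axis=2).astype(int)
print(g[75:145:3,225:285:3])
for th in(50,60,70):
    m=((g<th)*255).astype(np.uint8); m[:, :225]=0;m[:,285:]=0;m[:75]=0;m[145:]=0
    cs=cv2.findContours(m,0,2)[0]; c=max(cs,key=cv2.contourArea)
    P=np.array([onplane(s,*p[0],.05,True)[:2] for p in c],np.float32)
    r=cv2.minAreaRect(P*1000); print(th,r, cv2.boxPoints(r))
```

```text
[[174 175 174 169 170 171 174 172 173 170 174 167 169 168 169 167 162 166
  169 170]
 [174 174 171 173 173 170 169 171 169 171 169 167 169 166 171 168 171 172
  167 172]
 [170 171 169 172 172 171 171 170 171 168 171 169 171 174 171 170 170 167
  171 171]
 [174 170 172 172 169 169 164 163 173 173 171 169 167 171 172 167 173 168
  170 168]
 [169 168 166 166 168 171 166 168 170 169 157 121  93 160 165 167 165 170
  170 172]
 [166 171 171 169 170 172 166 167 150 103  81  81  81 135 169 168 167 170
  168 171]
 [173 166 172 169 166 165 142  96  79  80  78  77  80  87 164 164 172 167
  166 165]
 [173 169 173 166 124  84  78  79  76  73  79  82  77  80 138 164 173 168
  166 169]
 [177 171 173 109  76  78  75  75  78  81  81  82  75  77  97 162 167 167
  166 167]
 [176 176 172 148  75  76  74  78  78  79  80  80  78  75  78 150 163 161
  166 169]
 [174 168 166 169  99  76  67  75  76  77  78  78  80  72  77 107 167 166
  167 161]
 [170 169 168 170 141  73  64  73  75  73  76  77  77  75  74  76 157 165
  165 164]
 [171 166 164 172 139  69  63  66  74  73  74  74  76  76  72  75 113 167
  168 
[... 357 characters left out ...]
3 135  99  99 101  78  60  63  68  70  70  66  62  69  73  92
  144 167]
 [169 168 169 163  97 100  99  94  60  61  66  64  62  61  62 110 150 162
  170 166]
 [170 172 171 173 101  99  98  96  72  62  62  61  64  81  93 160 164 171
  169 166]
 [171 168 164 168 101  99 101  98  92  61  66  84  99  98  96 161 167 167
  168 170]
 [166 164 163 169 159  99 101  99  98  94  99  98  99 100 104 157 172 170
  168 171]
 [169 173 171 171 169  99  99  99  99  98 100  99  98  98  97 116 173 166
  168 171]
 [172 169 169 174 174 149  99  99 101 102 100 102 100 107 118 161 168 160
  164 167]]Traceback (most recent call last):
  File "<stdin>", line 6, in <module>
ValueError: max() iterable argument is empty
```

Run:
```python
from h import *
s=load('w1'); g=s['frame'].max(axis=2)
for th in(88,91):
    m=((g<th)*255).astype(np.uint8); m[:, :225]=0;m[:,285:]=0;m[:75]=0;m[145:]=0
    m=cv2.morphologyEx(m,cv2.MORPH_OPEN,np.ones((3,3),np.uint8))
    c=max(cv2.findContours(m,0,2)[0],key=cv2.contourArea)
    P=np.array([onplane(s,*p[0],.05,True)[:2] for p in c],np.float32)
    r=cv2.minAreaRect(P*1000); print(th,r, cv2.boxPoints(r).round(1).tolist())
```

```text
88 ((481.66632080078125, 257.28076171875), (33.112178802490234, 46.734222412109375), 24.583898544311523) [[456.8999938964844, 271.6000061035156], [476.29998779296875, 229.10000610351562], [506.3999938964844, 242.89999389648438], [487.0, 285.3999938964844]]
91 ((481.907470703125, 257.326416015625), (33.31209182739258, 47.105926513671875), 23.99324607849121) [[457.1000061035156, 272.1000061035156], [476.29998779296875, 229.0], [506.70001220703125, 242.60000610351562], [487.5, 285.6000061035156]]
```

Flange measures 33x47 mm (expected 34x48), centre (0.482, 0.2575), yaw about 24°, which agrees with the rough fix. Moving over it.

```bash
python3 -m jog '[[[-3,0,-0.1],-0.11],[[-6,0,-0.3],-0.22],[[-7.3,0,-0.3],-0.33],[[-7.3,0,-0.3],-0.42],[[-7.3,0,-0.3],-0.42],[[-7.3,0,-0.3],-0.42],[[-7.3,0,-0.3],-0.42],[[-7.3,0,-0.3],-0.42]]' 4.5 30
python3 - <<'E'
from h import *
st=manip.sense(); M=R.from_quat(st['tool_rot']).as_matrix(); print(st['tcp_pos'],st['finger_gap'],M.round(3),np.degrees(np.arctan2(M[1,2],M[0,2])))
print('cm in tool',M.T@(np.array([.4818,.2573,.053])-st['tcp_pos'])*100)
E
```

```text
t: 1.45
tcp_pos: [0.4824, 0.2571, 0.2312]
tool_rot: [0.593, -0.386, 0.386, -0.593]
force: [0.1, 0.3, -0.5]
finger_gap: 0.524
[0.48242805 0.25714904 0.23120334] 0.5236507674021244 [[ 0.405 -0.     0.914]
 [-0.914 -0.     0.405]
 [ 0.    -1.    -0.   ]] 23.904813228280744
cm in tool [-0.04178789 17.82033751 -0.0478814 ]
```

```bash
python3 -m jog '[[[0,3,0],0],[[0,6,0],0],[[0,9,0],0],[[0,11,0],0],[[0,13,0],0],[[0,14.5,0],0],[[0,16,0],0],[[0,17,0],0],[[0,17.7,0],0],[[0,17.7,0],0],[[0,17.7,0],0]]'
python3 -m jog '[[[0,0,0],0],[[0,0,0],0],[[0,0,0],0],[[0,0,0],0],[[0,0,0],0],[[0,0,0],0],[[0,0,0],0],[[0,0,0],0]]' 0.8 30
```

```text
t: 2.37
tcp_pos: [0.4822, 0.2579, 0.0544]
tool_rot: [-0.593, 0.385, -0.385, 0.593]
force: [0.6, -0.2, -0.3]
finger_gap: 0.531
t: 3.03
tcp_pos: [0.4826, 0.2582, 0.0553]
tool_rot: [-0.593, 0.384, -0.385, 0.594]
force: [0.0, 0.5, 5.9]
finger_gap: 0.226
```

```bash
python3 -m jog '[[[0,-1,0],0],[[0,-3,0],0],[[0,-6,0],0],[[0,-9,0],0],[[2,-12,-0.5],0.04],[[5,-15,-1.2],0.08],[[8.5,-18,-2],0.14],[[12,-18,-2.9],0.14],[[15.5,-18,-3.7],0.14],[[19,-18,-4.6],0.14],[[22.5,-18,-5.4],0.14],[[26,-18,-6.3],0.14],[[29,-18,-7],0.14],[[31,-18,-7.5],0.14],[[31,-18,-7.5],0.14],[[31,-18,-7.5],0.14],[[31,-18,-7.5],0.14]]'
python3 - <<'E'
from h import *
s=snap('wrist','w2');snap('scene','s2'); st=manip.sense(); M=R.from_quat(st['tool_rot']).as_matrix(); print(st['tcp_pos'],st['finger_gap'],st['force'],np.degrees(np.arctan2(M[1,2],M[0,2])))
cv2.imwrite('pics/w2b.png',cv2.resize(s['frame'][:,:,::-1],(768,576)))
E
```

```text
t: 4.45
tcp_pos: [0.5391, -0.055, 0.2342]
tool_rot: [0.565, -0.426, 0.425, -0.565]
force: [-0.3, 0.2, -1.9]
finger_gap: 0.226
[ 0.53920142 -0.05430007  0.23424843] 0.22889223478956608 [-0.3030014   0.25268549 -0.89584017] 16.119601296413034
```

View pics/w2b.png

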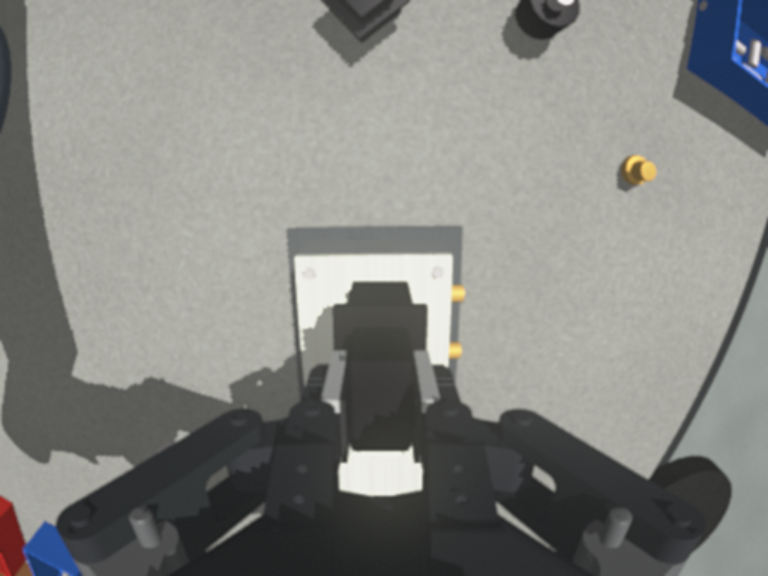

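The held module hangs straight with its body front edge at (352–409,283) enlarged. The box's end edge runs (295,255)–(452,253), already parallel to the tool.

Run:
```python
from h import *
s=load('w2'); st=manip.sense(); M=R.from_quat(st['tool_rot']).as_matrix(); T=st['tcp_pos']; g=s['frame'].min(axis=2).astype(int)
# sub-pixel edges of aluminium top end: rows at top edge; columns left/right
def cross(a,th):
    i=int(np.argmax((a[:-1]<th)!=(a[1:]<th))); return i+(th-a[i])/(a[i+1]-a[i])
top=[(u,158+cross(g[158:180,u],165)) for u in range(202,297,6)]
left=[(188+cross(g[v,188:206],165),v) for v in range(176,196,3)]
right=[(294+cross(g[v,294:310],165),v) for v in range(174,190,3)]
Q=lambda L:np.array([onplane(s,u,v,.075,True)[:2] for u,v in L])
def fit(L):
    vx,vy,x,y=cv2.fitLine(Q(L).astype(np.float32),cv2.DIST_L2,0,.01,.01).ravel(); return np.array([x,y]),np.array([vx,vy])
for n,L in(('top',top),('left',left),('right',right)):
    p,d=fit(L); print(n,p,np.degrees(np.arctan2(d[1],d[0])))
p,d=fit(top); d=d*np.sign(d[0]); nrm=np.array([-d[1],d[0]])
a=(Q(left)@d).mean(); b=(Q(right)@d).mean(); print('width',b-a)
y=(p@nrm); c=d*(a+b)/2+nrm*(y-.14); print('bay centre',c,'yaw',np.degrees(np.arctan2(d[1],d[0])))
# held module: body bottom front edge and flange
zb=T[2]-.0545
for u,v in((352,283),(409,283)):
    q=onplane(s,u/1.5,v/1.5,zb,True); print('body',(M.T@(q-T)*1000).round(1))
for u,v in((334,305),(427,305)):
    q=onplane(s,u/1.5,v/1.5,zb+.05,True); print('flange',(M.T@(q-T)*1000).round(1))
```

```text
top [ 0.52925134 -0.04579745] 16.677053
left [ 0.47747135 -0.07853313] -82.81801
right [ 0.58784693 -0.04276513] -73.39904
width 0.11599748501690721
bay centre [ 0.56847241 -0.18019499] yaw 16.677053
body [-18.7  54.5 -13.3]
body [-18.6  54.5  12.8]
flange [-24.6   4.5 -16.4]
flange [-24.6   4.5  15.8]
```

Run:
```python
from h import *
s=load('s2')
b=cv2.resize(s['frame'][160:290,100:270],None,fx=4.5,fy=4.5,interpolation=cv2.INTER_CUBIC)[:600]
for p in((.575,-.181),):
    pass
cv2.imwrite('pics/s2b.png',b[:,:,::-1])
```

```text
(no output)
```

View pics/s2b.png

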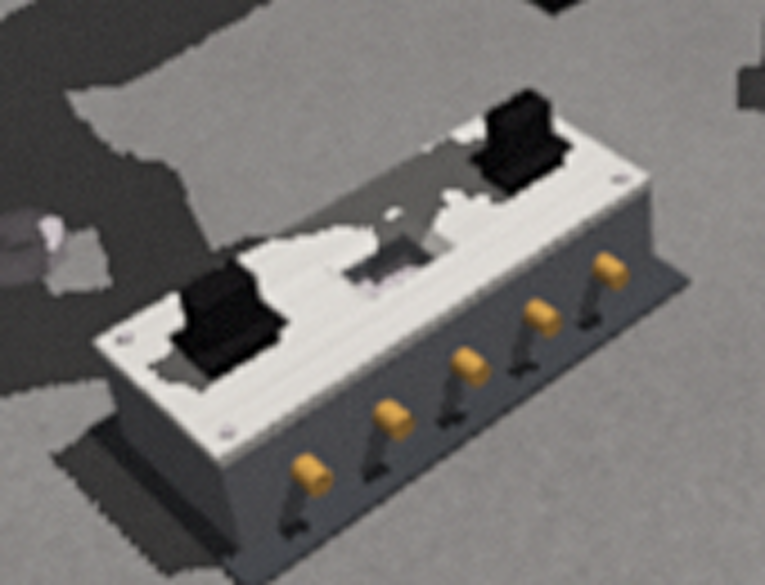

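The well in the middle of the box shows clearly at (390,265) in this crop. I'll cross-check the bay centre using the top corners and screws.

Run:
```python
from h import *
s=load('s2'); w=load('w2'); w0=load('wrist0')
P=lambda u,v:onplane(s,100+(u-1.75)/4.5,160+(v-1.75)/4.5,.075)[:2]
Lc,Fc,Rc=P(93,343),P(224,462),P(650,180)
print('corner centre',(Lc+Rc)/2,'W,L',np.linalg.norm(Fc-Lc),np.linalg.norm(Rc-Fc),'yaw',np.degrees(np.arctan2(*(Rc-Fc)[::-1]))-90)
Ls,Fs,Rs=P(123,339),P(228,432),P(620,180)
print('screw centre',(Ls+Rs)/2,np.linalg.norm(Fs-Ls),np.linalg.norm(Rs-Fs))
print('mouth', P(392,268), np.mean([P(330,270),P(375,300),P(455,245)],0))
print('mouth diag', (P(330,270)+P(455,245))/2)
W=lambda u,v:onplane(w,(u-.25)/1.5,(v-.25)/1.5,.075,True)[:2]
a,b=W(308,272),W(437,271); print('w screws',a,b,np.linalg.norm(b-a)); d=(b-a)/np.linalg.norm(b-a); print('yaw',np.degrees(np.arctan2(d[1],d[0])))
n=np.array([-d[1],d[0]]); half=np.linalg.norm(Rs-Fs)/2; print('centre by w screws',(a+b)/2-n*half)
a,b=W(295,255),W(452,253); print('w corners',a,b,np.linalg.norm(b-a),(a+b)/2-n*.14)
V=lambda u,v:onplane(w0,u,v,.075,True)[:2]
a,b=V(140,241),V(212,221); print('w0 screws',a,b,np.linalg.norm(b-a))
a,b=V(130.5,233),V(218.5,208.5); d=(b-a)/np.linalg.norm(b-a);n=np.array([-d[1],d[0]]);print('w0 corners',a,b,np.linalg.norm(b-a),(a+b)/2-n*.14,np.degrees(np.arctan2(d[1],d[0])))
```

```text
corner centre [ 0.57376335 -0.18188196] W,L 0.1128691362646763 0.27717816573457504 yaw 17.06614726704491
screw centre [ 0.57195735 -0.18221209] 0.09022088541369737 0.2541057860118213
mouth [ 0.58311318 -0.18220383] [ 0.58424316 -0.18533875]
mouth diag [ 0.5756916  -0.17878702]
w screws [ 0.49052705 -0.07045056] [ 0.57704922 -0.0447824 ] 0.09024931569527321
yaw 16.523815335791895
centre by w screws [ 0.56992374 -0.17942229]
w corners [ 0.47872975 -0.06109026] [ 0.58319846 -0.02956737] 0.10912104928683809 [ 0.57078204 -0.17954704]
w0 screws [ 0.49188961 -0.07174461] [ 0.57910575 -0.04501762] 0.09121943533420838
w0 corners [ 0.48112929 -0.06194081] [ 0.58674775 -0.03063818] 0.11015949452247578 [ 0.57372055 -0.18051837] 16.508486871279146
```

```bash
python3 -m jog '[[[3,0,-0.1],-0.01],[[6,0,-0.2],-0.01],[[9,0,-0.3],-0.01],[[12,0,-0.4],-0.01],[[13.05,0,-0.4],-0.01],[[13.05,2,-0.4],-0.01],[[13.05,4.5,-0.4],-0.01],[[13.05,7,-0.4],-0.01],[[13.05,8.5,-0.4],-0.01],[[13.05,9,-0.4],-0.01],[[13.05,9,-0.4],-0.01],[[13.05,9,-0.4],-0.01],[[13.05,9,-0.4],-0.01]]'
python3 - <<'E'
from h import *
st=manip.sense(); print(st['tcp_pos'])
a=snap('side','d3');b=snap('scene','s3')
f=lambda s,r,k:cv2.resize(s['frame'][r[1]:r[3],r[0]:r[2]],None,fx=k,fy=k,interpolation=cv2.INTER_CUBIC)
u,v=[int(x) for x in proj(a,[.572,-.1807,.09])]; U,V=[int(x) for x in proj(b,[.572,-.1807,.09])]; print(u,v,U,V)
cv2.imwrite('pics/m3.png',np.hstack([f(a,(u-40,v-50,u+40,v+50),5),f(b,(U-40,V-50,U+40,V+50),5)])[:,:,::-1])
E
```

```text
t: 5.63
tcp_pos: [0.5732, -0.182, 0.1457]
tool_rot: [-0.567, 0.421, -0.423, 0.567]
force: [-0.8, 0.2, -1.5]
finger_gap: 0.228
[ 0.57315892 -0.18202202  0.14571781]
252 142 184 211
```

View pics/m3.png

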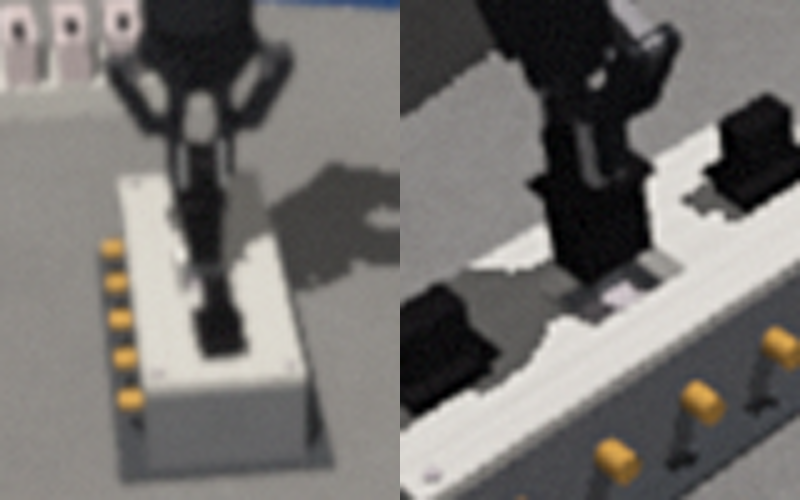

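The module hangs directly over the mouth. The mouth's right corner is at (683,265) and its front corner at (600,322) in the scene crop. A numeric check:

Run:
```python
from h import *
s=load('s3'); 
P=lambda u,v,z:onplane(s,184-40+(u-400-2)/5,211-50+(v-2)/5,z)
y=np.radians(16.6); dx=np.array([np.cos(y),np.sin(y)]);dy=np.array([-np.sin(y),np.cos(y)]); c=np.array([.572,-.1807])
for n,u,v,z in(('mouthR +22.5,+29.5',683,265,.075),('mouthF +22.5,-29.5',600,322,.075),('modL -13,-20',562,265,.0915),('modF 13,-20',598,285,.0915),('modR 13,20',652,250,.0915)):
    q=P(u,v,z)[:2]-c; print(n,(q@dx*1000).round(1),(q@dy*1000).round(1))
```

```text
mouthR +22.5,+29.5 18.0 29.6
mouthF +22.5,-29.5 20.7 -21.8
modL -13,-20 -7.3 -19.7
modF 13,-20 15.8 -16.6
modR 13,20 14.8 15.7
```

```bash
python3 -m jog '[[[-0.1,0.3,-0.1],0],[[-0.1,0.6,-0.1],0],[[-0.1,0.9,-0.1],0],[[-0.1,1.2,-0.1],0],[[-0.1,1.4,-0.1],0],[[-0.1,1.6,-0.1],0],[[-0.1,1.8,-0.1],0],[[-0.1,1.9,-0.1],0],[[-0.1,2.0,-0.1],0],[[-0.1,2.0,-0.1],0]]'
```

```text
t: 6.57
tcp_pos: [0.5708, -0.1814, 0.1241]
tool_rot: [0.567, -0.423, 0.422, -0.567]
force: [-0.4, 0.5, -1.4]
finger_gap: 0.231
```

```bash
python3 -m jog '[[[0,0.1,0],0],[[0,0.2,0],0],[[0,0.3,0],0],[[0,0.4,0],0],[[0,0.4,0],0]]'; python3 -c "
from h import *
st=manip.sense();print((R.from_quat(st['tool_rot']).as_matrix().T@st['force']).round(1))"
```

```text
t: 6.98
tcp_pos: [0.5707, -0.1814, 0.1201]
tool_rot: [0.567, -0.423, 0.422, -0.567]
force: [0.2, 0.2, -1.3]
finger_gap: 0.226
[-0.2  1.3  0.2]
```

```bash
python3 -m jog '[[[0,0.1,0],0],[[0,0.2,0],0],[[0,0.3,0],0],[[0,0.4,0],0],[[0,0.5,0],0],[[0,0.6,0],0],[[0,0.7,0],0],[[0,0.7,0],0]]'; python3 -c "
from h import *
st=manip.sense();print((R.from_quat(st['tool_rot']).as_matrix().T@st['force']).round(1))"
```

```text
t: 7.65
tcp_pos: [0.5707, -0.1814, 0.113]
tool_rot: [0.567, -0.423, 0.422, -0.567]
force: [-0.1, -0.3, -1.6]
finger_gap: 0.226
[ 0.3  1.6 -0.1]
```

```bash
python3 -m jog '[[[0,0.1,0],0],[[0,0.2,0],0],[[0,0.3,0],0],[[0,0.4,0],0],[[0,0.5,0],0],[[0,0.6,0],0],[[0,0.6,0],0]]'; python3 -c "
from h import *
st=manip.sense();print((R.from_quat(st['tool_rot']).as_matrix().T@st['force']).round(1))"
```

```text
t: 8.23
tcp_pos: [0.5709, -0.1815, 0.1074]
tool_rot: [0.567, -0.422, 0.423, -0.567]
force: [-0.7, 0.2, 1.2]
finger_gap: 0.227
[-0.4 -1.2 -0.6]
```

The wrist z force rose by about 2.7 N at underside ≈53 mm, so the carriage is in its raised state. I'll release, go up, close the fingers and press from the top.

```bash
python3 -m jog '[[[0,0,0],0],[[0,0,0],0],[[0,0,0],0],[[0,0,0],0],[[0,0,0],0],[[0,-0.5,0],0],[[0,-1.5,0],0],[[0,-3,0],0],[[0,-4.3,0],0],[[0,-4.3,0],0],[[0,-4.3,0],0]]' 4
python3 -m jog '[[[0,0,0],0],[[0,0,0],0],[[0,0,0],0],[[0,0,0],0],[[0,0,0],0],[[0,0,0],0],[[0,0,0],0],[[0,0,0],0]]' 0 30
python3 -m jog '[[[0,0.3,0],0],[[0,0.6,0],0],[[0,0.8,0],0],[[0,1,0],0],[[0,1.1,0],0],[[0,1.1,0],0]]'
```

```text
t: 9.15
tcp_pos: [0.5716, -0.1818, 0.1517]
tool_rot: [-0.567, 0.421, -0.424, 0.567]
force: [-0.8, -0.4, -1.0]
finger_gap: 0.467
t: 9.82
tcp_pos: [0.5709, -0.1814, 0.1502]
tool_rot: [0.567, -0.423, 0.422, -0.567]
force: [0.4, 0.4, 0.4]
finger_gap: 0.001
t: 10.32
tcp_pos: [0.5707, -0.1814, 0.1389]
tool_rot: [0.567, -0.423, 0.422, -0.567]
force: [0.1, 0.0, 0.4]
finger_gap: 0.004
```

Now a slow press at 0.8 mm per row (about 10 mm/s), slower near the stop.

```bash
python3 -m jog '[[[0,0.1,0],0],[[0,0.2,0],0],[[0,0.3,0],0],[[0,0.4,0],0],[[0,0.5,0],0],[[0,0.6,0],0],[[0,0.7,0],0],[[0,0.8,0],0],[[0,0.9,0],0],[[0,1.0,0],0],[[0,1.0,0],0]]'
```

```text
t: 11.23
tcp_pos: [0.5709, -0.1815, 0.1292]
tool_rot: [0.567, -0.422, 0.423, -0.567]
force: [-0.1, 0.1, 2.5]
finger_gap: -0.001
```

```bash
python3 -m jog '[[[0,0.08,0],0],[[0,0.16,0],0],[[0,0.24,0],0],[[0,0.32,0],0],[[0,0.4,0],0],[[0,0.48,0],0],[[0,0.56,0],0],[[0,0.64,0],0],[[0,0.72,0],0],[[0,0.8,0],0],[[0,0.88,0],0],[[0,0.96,0],0],[[0,1.0,0],0],[[0,1.0,0],0]]'
```

```text
t: 12.4
tcp_pos: [0.5709, -0.1815, 0.1192]
tool_rot: [-0.567, 0.422, -0.423, 0.567]
force: [0.2, -0.4, 3.7]
finger_gap: 0.001
```

```bash
python3 -m jog '[[[0,0.06,0],0],[[0,0.12,0],0],[[0,0.18,0],0],[[0,0.24,0],0],[[0,0.3,0],0],[[0,0.35,0],0],[[0,0.4,0],0],[[0,0.4,0],0]]'
```

```text
t: 13.07
tcp_pos: [0.5709, -0.1815, 0.1152]
tool_rot: [-0.567, 0.422, -0.423, 0.567]
force: [-0.3, 0.2, 3.5]
finger_gap: 0.001
```

```bash
python3 -m jog '[[[0,0.03,0],0],[[0,0.06,0],0],[[0,0.09,0],0],[[0,0.12,0],0],[[0,0.12,0],0]]'
```

```text
t: 13.48
tcp_pos: [0.5709, -0.1815, 0.1141]
tool_rot: [0.567, -0.422, 0.423, -0.567]
force: [-1.6, -0.3, 4.1]
finger_gap: 0.0
```

```bash
python3 -m jog '[[[0,0.03,0],0],[[0,0.06,0],0],[[0,0.09,0],0],[[0,0.09,0],0]]'
```

```text
t: 13.82
tcp_pos: [0.5711, -0.1816, 0.1141]
tool_rot: [-0.567, 0.422, -0.423, 0.567]
force: [-1.1, 1.0, 9.2]
finger_gap: 0.001
```

```bash
python3 -m jog '[[[0,0.03,0],0],[[0,0.06,0],0],[[0,0.09,0],0],[[0,0.09,0],0]]'
```

```text
t: 14.15
tcp_pos: [0.5713, -0.1816, 0.114]
tool_rot: [-0.567, 0.422, -0.423, 0.567]
force: [-2.3, 0.4, 12.9]
finger_gap: -0.0
```

The stop is at TCP z = 0.114, exactly as expected (12.9 N). I'll back off slowly and feel.

```bash
python3 -m jog '[[[0,-0.1,0],0],[[0,-0.2,0],0],[[0,-0.3,0],0],[[0,-0.4,0],0],[[0,-0.5,0],0],[[0,-0.6,0],0],[[0,-0.7,0],0],[[0,-0.8,0],0],[[0,-0.8,0],0],[[0,-0.8,0],0]]'
```

```text
t: 14.98
tcp_pos: [0.5709, -0.1815, 0.1203]
tool_rot: [-0.567, 0.422, -0.423, 0.567]
force: [0.3, 0.3, 3.3]
finger_gap: -0.002
```

```bash
python3 -m jog '[[[0,-0.1,0],0],[[0,-0.2,0],0],[[0,-0.3,0],0],[[0,-0.4,0],0],[[0,-0.5,0],0],[[0,-0.6,0],0],[[0,-0.7,0],0],[[0,-0.7,0],0],[[0,-0.7,0],0]]'
```

```text
t: 15.73
tcp_pos: [0.5708, -0.1814, 0.1272]
tool_rot: [0.567, -0.423, 0.422, -0.567]
force: [0.4, -0.5, 0.2]
finger_gap: 0.001
```

No force at TCP z = 0.127, where a raised module would press back with about 2.5 N. So the module stayed down at about 0.124. I'll retreat and check visually.

```bash
python3 -m jog '[[[0,-1,0],0],[[0,-3,0],0],[[0,-6,0],0],[[0,-9,0],0],[[0,-12,0],0],[[0,-14,0],0],[[0,-14,0],0],[[0,-14,0],0]]'
python3 - <<'E'
from h import *
a=snap('side','d4');b=snap('scene','s4')
f=lambda s,r,k:cv2.resize(s['frame'][r[1]:r[3],r[0]:r[2]],None,fx=k,fy=k,interpolation=cv2.INTER_CUBIC)
u,v=[int(x) for x in proj(a,[.572,-.1807,.09])]; U,V=[int(x) for x in proj(b,[.572,-.1807,.09])]
for z in(.114,.124,.134): print(z,[((x-(U-75))*4.5,(y-(V-55))*4.5) for x,y in[proj(b,[.571,-.1815,z])]])
cv2.imwrite('pics/m4.png',f(b,(U-75,V-55,U+75,V+55),4.5)[:,:,::-1])
E
```

```text
t: 16.4
tcp_pos: [0.5715, -0.1817, 0.2693]
tool_rot: [-0.567, 0.421, -0.424, 0.567]
force: [0.7, -0.5, -0.2]
finger_gap: 0.005
0.114 [(np.float64(333.306908211471), np.float64(213.70467043734908))]
0.124 [(np.float64(330.83258130095425), np.float64(198.74377223238253))]
0.134 [(np.float64(328.32377572718707), np.float64(183.5744004546887))]
```

View pics/m4.png

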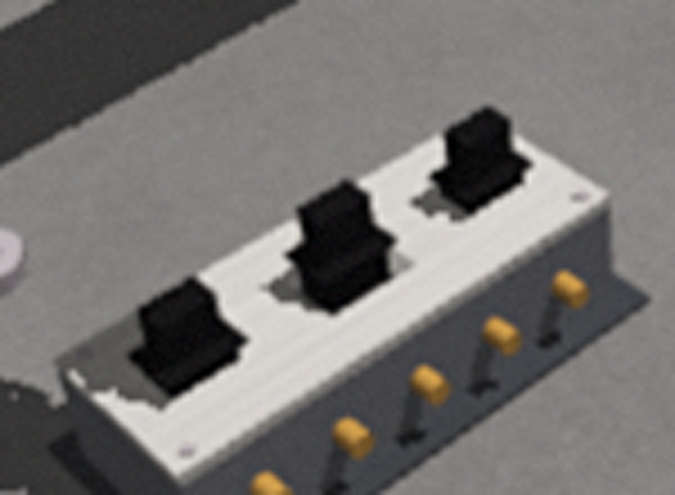

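The middle module sits only slightly above its neighbours (tops 124 vs 120 mm expected; raised would be 134). A numeric check, using the back top corners at (347,182), (195,280) and (490,107):

Run:
```python
from h import *
b=load('s4'); y=np.radians(16.6); dx=np.array([np.cos(y),np.sin(y)]);dy=np.array([-np.sin(y),np.cos(y)]); c=np.array([.571,-.1815])
U,V=[int(x) for x in proj(b,[.572,-.1807,.09])]
for n,o,zs in(('L',-.095,[.12]),('R',.095,[.12]),('mid',0,[.114,.124,.134])):
    for z in zs:
        p=c+dx*-.010+dy*(.017+o); x,w=proj(b,[*p,z]); print(n,z,(x-U+75)*4.5,(w-V+55)*4.5)
```

```text
L 0.12 190.65672609072402 270.5904571372947
R 0.12 484.7490339791829 101.01690751919391
mid 0.114 347.8063983280765 189.68319834097713
mid 0.124 345.4722013178851 174.8097422490892
mid 0.134 343.1060274191734 159.7325300709394
```

With the outer modules as reference (offset ≈ +7.5 px), the middle top comes out at 124 mm, so it is locked.

```bash
python3 -c "
from station import workorder; print(workorder.sign_off())"
```

```text
the job is handed in; nothing more can be done
None
```

The slim black module is upright in the middle bay and locked down. I handed the job in at about 16.5 s with the gripper well clear.

- **Insertion:** the module went in without any noticeable side force and met the spring at an underside height of about 53 mm, so the carriage had been left raised.
- **Press:** one slow press with closed fingers reached the hard stop at a top height of 114 mm, peaking at about 13 N.
- **Last checks:** I felt no force at 127 mm while backing off, where a raised module would still have pushed. A final picture put the module's top at about 124 mm, which is the locked height. Both checks agree.
- **What disagreed:** estimates of the bay centre differed by up to about 5 mm between views, and I settled it by lowering the module gently. The spring force just above the stop read about 4 N, less than the 7 N given; the module's own weight (about 1.2 N) would explain only part of that.

I did not re-measure the other items on the bench; no move was planned to touch them, and no unexpected force showed up.

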